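Find the binding caster of the cellar ladder

TASK

One of the three spring-loaded casters off the cellar ladder has a binding bearing. With a light fingertip on top, stroke the wheels round a good eighth of a turn where they stand, never pushing one down onto its spring's stop, and let go: a free one swings back on its weight, the binding one drags and stays turned. Stand the binding one, its wheel still turned, flat and wheel up in the steel repair tray, and leave the other two and everything else standing where they are.

Things in the scene. Friction and masses are not known exactly. Their poses are not given: they have to be found in the camera images.
- caster_a_mid (a point): sprung ladder caster, 0.66 kg, standing wheel up on a plate 90 (x) x 64 (y) x 6 mm; the three look alike. Point 44 mm above its underside, on the centre line; x: the way the wheel rolls, y: along the axle, z up. Lift it from above by its two upright steel cheeks, one finger outside each: 46 mm over both in y, 34 mm long, tops 58 mm above the underside. The wheel's top is 31 to 44 mm above this point (axle heights differ)
- wheel_a (a joint): turn (rad) of caster a's rubber wheel, 64 mm diameter, 26 mm wide; no stops; positive when stroked along +x over its top. A brass weight hangs low in it, opposite a bright 12 mm clip across the tread: 0 at the start, clip up. A sound wheel turns at a touch and swings back to 0 within 3 s; a binding one needs about 1.5 N at the tread to turn and stays where left
- spring_a (a joint): how far caster a's wheel and axle are pushed down on their spring (m): 0 free, 0.005 on the stop. The spring yields from about 2 N, then 1.8 N per mm, about 11 N at the stop
- caster_b_mid (a point): sprung ladder caster, 0.66 kg, standing wheel up on a plate 90 (x) x 64 (y) x 6 mm; the three look alike. Point 44 mm above its underside, on the centre line; x: the way the wheel rolls, y: along the axle, z up. Lift it from above by its two upright steel cheeks, one finger outside each: 46 mm over both in y, 34 mm long, tops 58 mm above the underside. The wheel's top is 31 to 44 mm above this point (axle heights differ)
- wheel_b (a joint): turn (rad) of caster b's rubber wheel, 64 mm diameter, 26 mm wide; no stops; positive when stroked along +x over its top. A brass weight hangs low in it, opposite a bright 12 mm clip across the tread: 0 at the start, clip up. A sound wheel turns at a touch and swings back to 0 within 3 s; a binding one needs about 1.5 N at the tread to turn and stays where left
- spring_b (a joint): how far caster b's wheel and axle are pushed down on their spring (m): 0 free, 0.005 on the stop. The spring yields from about 2 N, then 1.8 N per mm, about 11 N at the stop
- caster_c_mid (a point): sprung ladder caster, 0.66 kg, standing wheel up on a plate 90 (x) x 64 (y) x 6 mm; the three look alike. Point 44 mm above its underside, on the centre line; x: the way the wheel rolls, y: along the axle, z up. Lift it from above by its two upright steel cheeks, one finger outside each: 46 mm over both in y, 34 mm long, tops 58 mm above the underside. The wheel's top is 31 to 44 mm above this point (axle heights differ)
- wheel_c (a joint): turn (rad) of caster c's rubber wheel, 64 mm diameter, 26 mm wide; no stops; positive when stroked along +x over its top. A brass weight hangs low in it, opposite a bright 12 mm clip across the tread: 0 at the start, clip up. A sound wheel turns at a touch and swings back to 0 within 3 s; a binding one needs about 1.5 N at the tread to turn and stays where left
- spring_c (a joint): how far caster c's wheel and axle are pushed down on their spring (m): 0 free, 0.005 on the stop. The spring yields from about 2 N, then 1.8 N per mm, about 11 N at the stop
- tray: fixed open steel repair tray, outside 170 (x) x 150 (y) x 26 mm high, walls and floor 4 to 5 mm; origin at the centre of its underside, z up
- tin_mid (a point): small brass tin, 48 mm diameter, 40 mm high; its centre
- cup_mid (a point): amber glass candle cup, 56 mm rim, 60 mm high; its centre
- driver_mid (a point): screwdriver lying on the table, about 200 mm long; point near its middle
- spanner_mid (a point): steel spanner lying on the table, 150 mm long; point near its middle
- napkin_ring_mid (a point): steel napkin ring, 46 mm diameter, 28 mm high; its centre
There are look-alikes about, which are no part of the job. Leave any blue or pink look-alike of the part that bears caster_a_mid alone.

How it is judged (in metres and radians):
On the way, in this order (a step that is already met when the one before it is completed fails the run):
1. a wheel, let go of, has stayed turned by 0.7 rad or more for a second, all casters standing in their places ((((value of joint wheel_a between 0.7 and 5.5 rad or value of joint wheel_a between -5.5 and -0.7 rad) and contact force between anything else and wheel_a below 0.1 N) or ((value of joint wheel_b between 0.7 and 5.5 rad or value of joint wheel_b between -5.5 and -0.7 rad) and contact force between anything else and wheel_b below 0.1 N) or ((value of joint wheel_c between 0.7 and 5.5 rad or value of joint wheel_c between -5.5 and -0.7 rad) and contact force between anything else and wheel_c below 0.1 N)) and angle between each of caster_a_mid, caster_b_mid, caster_c_mid's own z axis and vertical below 0.1 rad and distance of each of caster_a_mid, caster_b_mid, caster_c_mid from where it was at the start of the episode below 0.04 m), for 1 s.
2. that caster, its wheel still turned, stands in the tray (((x of caster_a_mid in the frame of tray between -0.05 and 0.05 m and y of caster_a_mid in the frame of tray between -0.05 and 0.05 m and z of caster_a_mid in the frame of tray between 0.04 and 0.054 m and angle between caster_a_mid's own z axis and vertical below 0.1 rad and (value of joint wheel_a between 0.6 and 5.5 rad or value of joint wheel_a between -5.5 and -0.6 rad)) or (x of caster_b_mid in the frame of tray between -0.05 and 0.05 m and y of caster_b_mid in the frame of tray between -0.05 and 0.05 m and z of caster_b_mid in the frame of tray between 0.04 and 0.054 m and angle between caster_b_mid's own z axis and vertical below 0.1 rad and (value of joint wheel_b between 0.6 and 5.5 rad or value of joint wheel_b between -5.5 and -0.6 rad)) or (x of caster_c_mid in the frame of tray between -0.05 and 0.05 m and y of caster_c_mid in the frame of tray between -0.05 and 0.05 m and z of caster_c_mid in the frame of tray between 0.04 and 0.054 m and angle between caster_c_mid's own z axis and vertical below 0.1 rad and (value of joint wheel_c between 0.6 and 5.5 rad or value of joint wheel_c between -5.5 and -0.6 rad)))), for 0.2 s.
At the end, for the whole second after the job is handed in: the binding caster, its wheel still turned (0.6 to 5.5 rad, either way), stands wheel up (within 0.1 rad) flat on the tray's floor, at rest, its centre within 50 mm of the tray's centre each way; the two free-running casters stand upright within 40 mm of where they stood (((x of caster_a_mid in the frame of tray between -0.05 and 0.05 m and y of caster_a_mid in the frame of tray between -0.05 and 0.05 m and z of caster_a_mid in the frame of tray between 0.04 and 0.054 m and angle between each of caster_a_mid, caster_b_mid, caster_c_mid's own z axis and vertical below 0.1 rad and (value of joint wheel_a between 0.6 and 5.5 rad or value of joint wheel_a between -5.5 and -0.6 rad) and linear speed of caster_a below 0.02 m/s and distance of each of caster_b_mid, caster_c_mid from where it was at the start of the episode below 0.04 m) or (x of caster_b_mid in the frame of tray between -0.05 and 0.05 m and y of caster_b_mid in the frame of tray between -0.05 and 0.05 m and z of caster_b_mid in the frame of tray between 0.04 and 0.054 m and angle between each of caster_b_mid, caster_a_mid, caster_c_mid's own z axis and vertical below 0.1 rad and (value of joint wheel_b between 0.6 and 5.5 rad or value of joint wheel_b between -5.5 and -0.6 rad) and linear speed of caster_b below 0.02 m/s and distance of each of caster_a_mid, caster_c_mid from where it was at the start of the episode below 0.04 m) or (x of caster_c_mid in the frame of tray between -0.05 and 0.05 m and y of caster_c_mid in the frame of tray between -0.05 and 0.05 m and z of caster_c_mid in the frame of tray between 0.04 and 0.054 m and angle between each of caster_c_mid, caster_a_mid, caster_b_mid's own z axis and vertical below 0.1 rad and (value of joint wheel_c between 0.6 and 5.5 rad or value of joint wheel_c between -5.5 and -0.6 rad) and linear speed of caster_c below 0.02 m/s and distance of each of caster_a_mid, caster_b_mid from where it was at the start of the episode below 0.04 m))); the robot touches nothing.
It fails at once if a wheel is pushed down onto its spring's stop (beyond 4.7 mm of 5) (value of joint any of spring_a, spring_b, spring_c above 0.0047 m).
It fails at once if a bystander is moved more than 40 mm (distance of any of tin_mid, cup_mid, driver_mid, spanner_mid, napkin_ring_mid from where it was at the start of the episode above 0.04 m).
It also fails if it takes over 64 s, if anything falls off the work surface, if the arm or the gripper's body presses on something with over 40 N, if the wrist force passes 120 N, or if a joint passes its speed limit or range.

ROBOT

A 6-joint arm with a two-finger parallel gripper is mounted at the origin on the work surface. World frame = base frame: x ahead of the robot, y to its left, z up, the work surface at z = 0. Lengths are in m, angles in degrees, forces in N, time in s.
With the tool pointing down it reaches from about 0.375 to 0.9 m from the base axis. Payload 3.1 kg.
Tool frame: the origin (TCP) lies midway between the tips of the shut fingers; the grasp point (between the pads) lies 19 mm behind it; z points along the fingers, y is the direction in which the jaws open and shut (so a half turn about z gives the same grasp; the last joint's range is limited). The gripper opens to 87 mm and grips with 3 to 60 N. Pads are 19 mm wide; open, the fingers measure 117 mm over their backs; the gripper's body (75 mm by 190 mm) begins 51 mm behind the grasp point.
Start: joints at [59.616, 30.224, 82.088, -0, 67.689, -10.227], TCP at [0.215, 0.587, 0.223] pointing down, gripper open.
Joint ranges: [-176.69, 176.69], [-43.24, 126.21], [12.49, 139.97], [-82, 262], [0, 151.66], [-163.58, 163.58]. Speed limits (degrees/s): [159.86, 159.86, 180, 180, 180, 180].

INTERFACE

Orientations are given as a 3x3 rotation matrix whose columns are the frame's x, y, z axes.
In Python, from rig import bot, capture, get_calibration gives the robot as it stands.
- The arm moves only by the tool play_rows, never from a script. Its arguments are lists of equal length, an entry for each row: "fingers": the closure in counts, from 0 (fully open) to 255 (shut); "linear": the shift along the tool's x, y, z in mm, a list of three; "rot": the turn, a rotation vector about the tool's x, y, z in degrees, a list of three. A call has 1 to 20 rows; each row is the pose to reach, as a shift and turn from the pose commanded when the call began, along the tool's axes at that moment; what a row does not reach only later rows make up. A row lasts 1/10 s, in which the tool goes at most 50 mm and 8.59 degrees, less where a joint would pass 70% of its speed; a pose out of reach is approached as far as the arm can. A call with a gripper value outside its range is refused whole. The fingers move at their own pace and stop on an object; the grip force is fixed at half the most. Time passes only in rows, so rows that repeat a pose let the fingers close. It gives the time, the measured TCP pose, the force and the opening at its end, in the units of the state.
- bot.read_state(): the state, without advancing time (a new reading comes with each control period).
- capture(name): name is "scene" or "top"; returns the picture (480x640x3 uint8, red, green, blue); there is no depth.
- get_calibration(name): a dict with "vfov" (degrees; the focal length in pixels is half the picture's height over the tangent of half this angle, whatever the lens; pixels are square), "cx", "cy" (the principal point, pixels), "camera_from_world" (4x4, takes a point from world to camera coordinates). Camera axes: x right, y down, z forward; pixel columns grow to the right and rows downward; lengths in m; the calibration is good to about 2 mm. A picture is of the moment at which its call begins. get_calibration takes no time and is no camera call.
- bot.hand_in(): hands the job in, once; it reports no verdict.
The state is a dict: "time_s": time; "joint_positions": joint angles; "qvel": joint speeds; "tau": joint torques, N m; "position": TCP position; "tcp_rot": TCP orientation; "force": force on the tool from outside, world axes, zero at the start; "moment": the same for the moment, N m; "opening": opening from 0.0 (shut) to 1.0 (fully open).
Only numpy, scipy, OpenCV 4.12 (cv2) and the standard library are available. Lean on these libraries where they do the work, as an engineer would, in place of code of your own. Each camera call takes 0.05 s, during which the arm holds its last target.

## Working session

There is one attempt and no reset: what is moved stays moved. The work goes in short steps, Python scripts to look and compute and a tool call to move; the robot and the scene stay as the last step left them, time stands still between calls to the robot, and variables do not carry over. Pictures are saved under pics/ and viewed, and the job is handed in when it is done.

Besides the shell and the picture viewer there is one more tool, called after ">>>" in YAML: its name, and indented under it one key for each argument. play_rows: Moves the arm, as the interface text tells. Its arguments: {"type":"object","properties":{"fingers":{"type":"array"},"linear":{"type":"array"},"rot":{"type":"array"}},"required":["fingers","linear","rot"]}

```bash
mkdir -p pics; ls; python3 - <<'E'
from rig import bot,capture,get_calibration
import cv2,numpy as np
for n in("scene","top"):
    cv2.imwrite(f"pics/{n}0.png",capture(n)[:,:,::-1]); print(n,get_calibration(n))
s=bot.read_state();print(s)
E
```

```text
pics
scene {'vfov': 57.353670689887124, 'cx': 320.7677609874431, 'cy': 239.09334965135466, 'camera_from_world': array([[ 0.82270364,  0.56835007,  0.01170086, -0.3658512 ],
       [ 0.42560707, -0.60217292, -0.67546013, -0.21193756],
       [-0.37685188,  0.56068348, -0.73730367,  1.16310112],
       [ 0.        ,  0.        ,  0.        ,  1.        ]])}
top {'vfov': 47.95553895229494, 'cx': 322.3173127883728, 'cy': 231.8858377221907, 'camera_from_world': array([[ 0.03127921, -0.99950694, -0.00273775, -0.08424974],
       [-0.97634591, -0.02996787, -0.21412753,  0.50757608],
       [ 0.21393991,  0.00937073, -0.97680188,  1.15586294],
       [ 0.        ,  0.        ,  0.        ,  1.        ]])}
{'time_s': 0.1, 'joint_positions': array([ 5.96167798e+01,  3.02755418e+01,  8.21483089e+01, -1.35766000e-03,
        6.76900418e+01, -1.02255156e+01]), 'qvel': array([ 0.02330364, -0.05895088, -0.13401517,  0.02555045, -0.0116691 ,
       -0.13501069]), 'tau': array([ 1.41068494e-04, -4.40986991e+01, -1.77151108e+01,  6.35412242e-02,
        5.33752958e-02, -5.24390839e-05]), 'position': array([0.21500062, 0.58615497, 0.22165318]), 'tcp_rot': array([[-9.38750608e-01,  3.44595883e-01, -9.86479089e-04],
       [ 3.44597136e-01,  9.38749080e-01, -1.72588429e-03],
       [ 3.31323718e-04, -1.96011279e-03, -9.99998024e-01]]), 'force': array([-0.62545003,  0.27579047,  0.40308376]), 'moment': array([-0.00521247,  0.00685204,  0.00116631]), 'opening': 1.0008902638037713}
```

View pics/scene0.png

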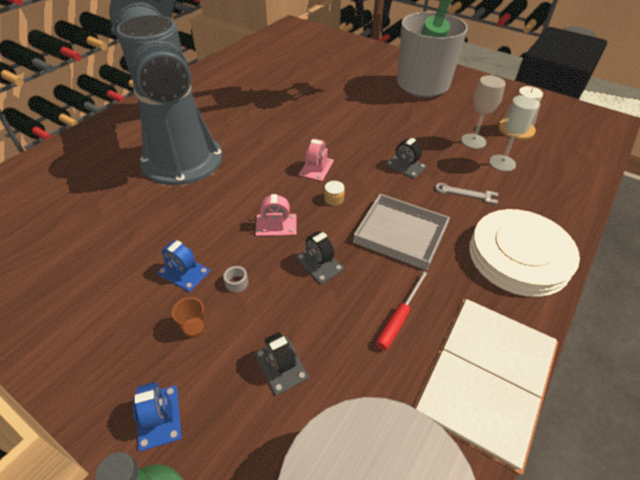

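View pics/top0.png

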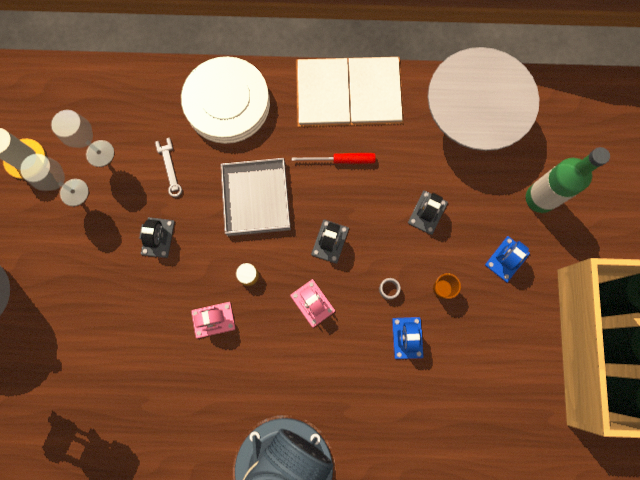

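Candidates for a caster: black at top-view (156,237), (330,240), (429,210). The look-alikes are blue at (507,257) and (408,338), and pink at (213,320) and (313,303). I choose the three black ones and take close crops to check.

```bash
python3 - <<'E'
import cv2,numpy as np
t=cv2.imread("pics/top0.png");s=cv2.imread("pics/scene0.png")
def c(im,x,y):return cv2.resize(im[y-30:y+30,x-32:x+32],(390,366),interpolation=cv2.INTER_CUBIC)[:,:266*1+124]
cs=[c(t,156,237),c(t,330,240),c(t,429,210)];ss=[c(s,406,158),c(s,321,256),c(s,281,362)]
cs=[cv2.resize(x,(266,250)) for x in cs];ss=[cv2.resize(x,(266,250)) for x in ss]
cv2.imwrite("pics/crop.png",np.vstack([np.hstack(cs),np.hstack(ss)]))
cv2.imwrite("pics/tray.png",cv2.resize(t[150:245,210:300],None,fx=6,fy=6,interpolation=cv2.INTER_CUBIC))
E
```

```text
(no output)
```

View pics/crop.png

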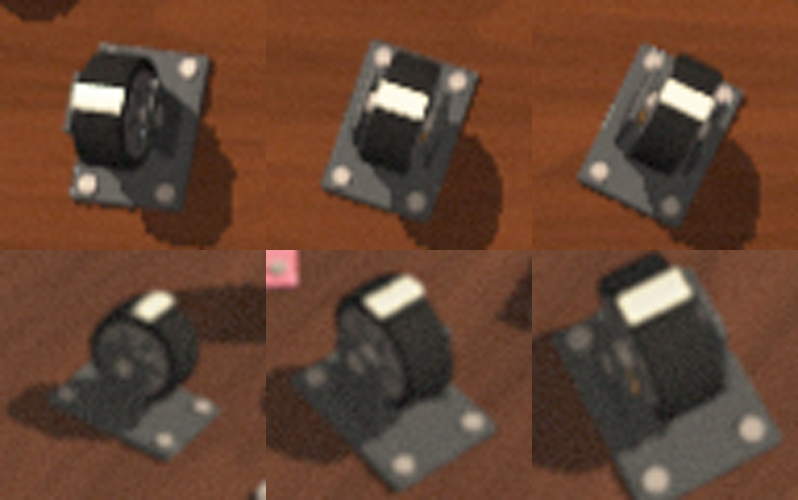

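View pics/tray.png

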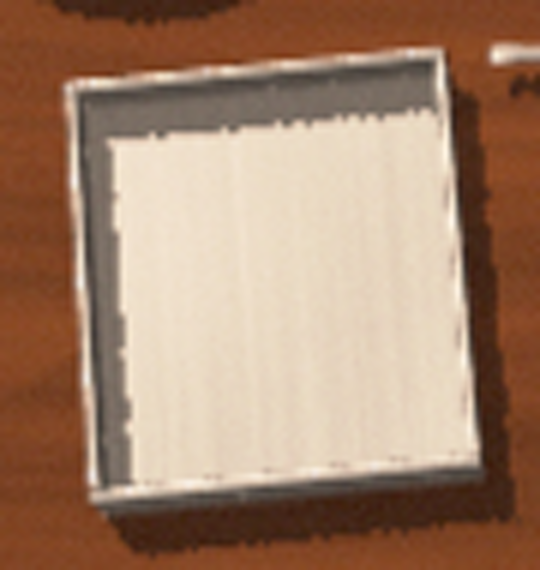

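```bash
cat > h.py <<'E'
import numpy as np, cv2
from rig import bot,capture,get_calibration
from scipy.optimize import least_squares
K={n:get_calibration(n) for n in("scene","top")}
def proj(n,P):
    c=K[n];P=np.atleast_2d(P);M=np.array(c["camera_from_world"]);q=P@M[:3,:3].T+M[:3,3]
    f=240/np.tan(np.radians(c["vfov"]/2));return np.c_[c["cx"]+f*q[:,0]/q[:,2],c["cy"]+f*q[:,1]/q[:,2]]
def R(y):c,s=np.cos(y),np.sin(y);return np.array([[c,-s],[s,c]])
E
python3 - <<'E'
from h import *
Lc={'TL':(45,32),'TR':(45,-32),'BR':(-45,-32),'BL':(-45,32)}
T=lambda o,p:(o[0]+p[0]/4.156-.0,o[1]+p[1]/4.167)
D={'A':((124,207),dict(TR=(211,57),BR=(182,213),BL=(70,198)),(98,97),(374,128),dict(TL=(220,160),TR=(172,210),BR=(48,152)),(155,55)),
'B':((298,210),dict(TL=(107,40),TR=(215,72),BR=(163,222),BL=(56,186)),(134,98),(289,226),dict(TL=(230,180),TR=(129,240),BR=(26,126)),(128,46)),
'C':((397,180),dict(TL=(113,43),TR=(215,92),BR=(145,225),BL=(46,180)),(156,100),(249,332),dict(TL=(248,190),BR=(20,84)),(122,46))}
for k,(ot,ct,cl,os,cs,cls) in D.items():
    def res(p,full=False):
        r={}
        for n,o,c,q in(("top",ot,ct,cl),("scene",os,cs,cls)):
            for kk,v in c.items():
                P=np.r_[p[:2]+R(p[2])@np.array(Lc[kk])/1e3,.006]
                r[n+kk]=proj(n,P)[0]-T(o,v)
            r[n+'clip']=proj(n,np.r_[p[:2],p[3]])[0]-T(o,q)
        return r if full else np.concatenate(list(r.values()))
    s=least_squares(res,[.5,0,-.2,.125],loss='soft_l1',x_scale=[.1,.1,1,.1]);p=s.x
    print(k,p.round(4),np.degrees(p[2]).round(1)); print({a:b.round(1).tolist() for a,b in res(p,True).items()})
pt=[(68,83),(443,50),(480,470),(93,495)]
def rt(p):return np.concatenate([proj("top",np.r_[p[:2]+R(p[2])@np.array(l),.026])[0]-(210+a/6,150+b/6) for l,(a,b) in zip([(.085,.075),(.085,-.075),(-.085,-.075),(-.085,.075)],pt)])
s=least_squares(rt,[.6,.1,0]);print(s.x,np.degrees(s.x[2]),s.fun.round(1))
E
```

```text
A [ 0.4972  0.3155 -0.0822  0.0798] -4.7
{'topTR': [-0.2, -1.0], 'topBR': [0.1, -0.9], 'topBL': [-0.1, -0.4], 'topclip': [0.1, -0.4], 'sceneTL': [0.1, -0.5], 'sceneTR': [-1.1, -0.4], 'sceneBR': [-0.9, -0.8], 'sceneclip': [-0.9, -0.1]}
B [ 0.5002 -0.0871 -0.3064  0.085 ] -17.6
{'topTL': [-0.1, -1.0], 'topTR': [-0.3, 0.1], 'topBR': [-0.3, -0.0], 'topBL': [-0.7, -0.4], 'topclip': [0.4, 0.0], 'sceneTL': [0.1, -0.5], 'sceneTR': [-0.0, 0.2], 'sceneBR': [-1.2, 0.4], 'sceneclip': [-0.5, -0.0]}
C [ 0.5762 -0.315  -0.4557  0.0808] -26.1
{'topTL': [-0.3, -0.7], 'topTR': [-0.4, -0.3], 'topBR': [0.1, 0.7], 'topBL': [-0.8, -1.0], 'topclip': [-0.3, -0.4], 'sceneTL': [-0.1, 0.1], 'sceneBR': [-0.9, -0.0], 'sceneclip': [-0.8, 0.2]}
[0.59899484 0.09118476 0.12092885] 6.9287125539523275 [-0.1 -0.3  0.7 -0.2  0.  -0.6 -0.6  1. ]
```

```bash
cat >> h.py <<'E'
from scipy.spatial.transform import Rotation as Ro
CP={'A':(.4972,.3155,-.0822),'B':(.5002,-.0871,-.3064),'C':(.5762,-.315,-.4557),'T':(.599,.0912,.1209)}
def go(k,off,z,extra=0.):
    x,y,w=CP[k];s=bot.read_state();Rt=np.array(s["tcp_rot"]);w=w+np.radians(extra)
    ex=np.array([np.cos(w),np.sin(w),0]);P=np.array([x,y,z])+ex*off
    G=np.c_[-ex,[-np.sin(w),np.cos(w),0],[0,0,-1]]
    print("t",round(s["time_s"],2),"lin",((P-s["position"])@Rt*1e3).round(1),"rot",np.degrees(Ro.from_matrix(Rt.T@G).as_rotvec()).round(2),"force",s["force"].round(2),"pos",s["position"].round(4))
E
python3 -c "
from h import *
go('A',-.016,.105)"
```

```text
t 0.1 lin [-342.8 -160.9  116.9] rot [ -0.11  -0.03 -15.45] force [-0.63  0.28  0.4 ] pos [0.215  0.5862 0.2217]
```

>>> play_rows:
  fingers: [255, 255, 255, 255, 255, 255, 255, 255, 255, 255, 255, 255]
  linear:
    - [-20, -9, 4]
    - [-60, -28, 15]
    - [-103, -48, 30]
    - [-146, -68, 50]
    - [-189, -89, 70]
    - [-232, -109, 85]
    - [-275, -129, 100]
    - [-315, -148, 110]
    - [-335, -157, 115]
    - [-343, -161, 117]
    - [-343, -161, 117]
    - [-343, -161, 117]
  rot:
    - [0, 0, -2]
    - [0, 0, -5]
    - [0, 0, -8]
    - [0, 0, -11]
    - [0, 0, -14]
    - [0, 0, -15.5]
    - [0, 0, -15.5]
    - [0, 0, -15.5]
    - [0, 0, -15.5]
    - [0, 0, -15.5]
    - [0, 0, -15.5]
    - [0, 0, -15.5]

```text
time_s: 1.3
position: [0.4808, 0.3181, 0.1056]
tcp_rot: [[-0.997, 0.081, -0.001], [0.081, 0.997, 0.0], [0.001, 0.0, -1.0]]
force: [0.0, 0.7, 0.3]
opening: 0.034
```

```bash
python3 -c "
from h import *
go('A',-.016,.085);go('A',-.016,.085)
cv2.imwrite('pics/s1.png',capture('scene')[80:280,260:520,::-1].repeat(3,0).repeat(3,1))
go('A',-.016,.085)"
```

```text
t 1.3 lin [-0.5 -1.3 20.6] rot [ 0.01 -0.05  0.09] force [0.02 0.72 0.32] pos [0.4808 0.3181 0.1056]
t 1.3 lin [-0.5 -1.3 20.6] rot [ 0.01 -0.05  0.09] force [0.02 0.72 0.32] pos [0.4808 0.3181 0.1056]
t 1.35 lin [-0.8 -1.6 20.8] rot [ 0.01 -0.03  0.14] force [-0.78  0.19 -0.61] pos [0.4806 0.3184 0.1058]
```

View pics/s1.png

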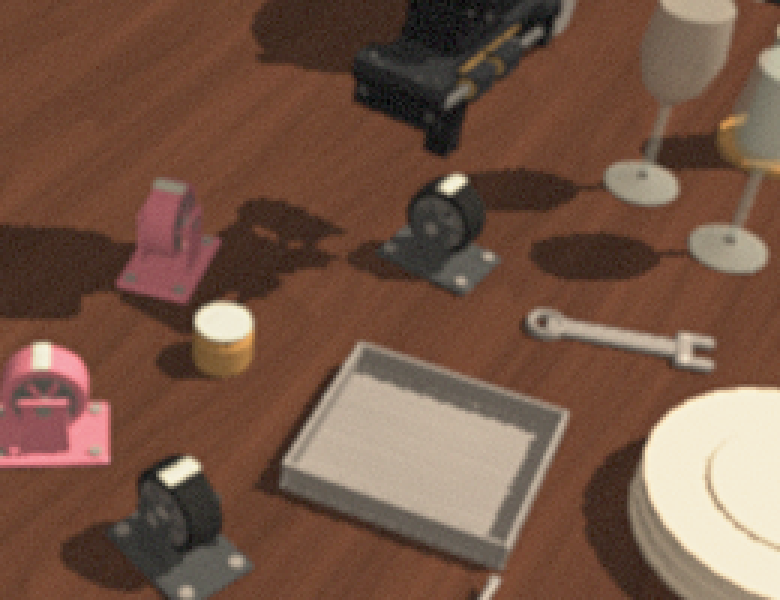

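>>> play_rows:
  fingers: [255, 255, 255, 255]
  linear:
    - [0, -1.5, 8]
    - [0, -1.5, 18]
    - [0, -1.5, 23]
    - [0, -1.5, 23]
  rot:
    - [0, 0, 0]
    - [0, 0, 0]
    - [0, 0, 0]
    - [0, 0, 0]

```text
time_s: 1.75
position: [0.4806, 0.3159, 0.0813]
tcp_rot: [[-0.997, 0.081, -0.002], [0.081, 0.997, -0.001], [0.002, -0.001, -1.0]]
force: [0.5, -0.2, -0.6]
opening: 0.008
```

>>> play_rows:
  fingers: [255, 255]
  linear:
    - [0, 0, 1.0]
    - [0, 0, 1.0]
  rot:
    - [0, 0, 0]
    - [0, 0, 0]

```text
time_s: 1.95
position: [0.4818, 0.316, 0.0815]
tcp_rot: [[-0.997, 0.081, 0.0], [0.081, 0.997, 0.0], [-0.0, 0.0, -1.0]]
force: [-0.1, -0.0, 0.1]
opening: 0.006
```

>>> play_rows:
  fingers: [255, 255]
  linear:
    - [0, 0, 1.0]
    - [0, 0, 1.0]
  rot:
    - [0, 0, 0]
    - [0, 0, 0]

```text
time_s: 2.15
position: [0.4819, 0.3159, 0.0807]
tcp_rot: [[-0.997, 0.081, 0.0], [0.081, 0.997, 0.0], [-0.0, 0.0, -1.0]]
force: [-0.1, 0.4, -0.2]
opening: 0.006
```

>>> play_rows:
  fingers: [255, 255]
  linear:
    - [0, 0, 1.0]
    - [0, 0, 1.0]
  rot:
    - [0, 0, 0]
    - [0, 0, 0]

```text
time_s: 2.35
position: [0.4817, 0.3158, 0.0796]
tcp_rot: [[-0.997, 0.081, 0.0], [0.081, 0.997, -0.0], [-0.0, -0.0, -1.0]]
force: [0.3, -0.2, -0.3]
opening: 0.006
```

>>> play_rows:
  fingers: [255, 255]
  linear:
    - [0, 0, 1.0]
    - [0, 0, 1.0]
  rot:
    - [0, 0, 0]
    - [0, 0, 0]

```text
time_s: 2.55
position: [0.4817, 0.3158, 0.0785]
tcp_rot: [[-0.997, 0.081, -0.0], [0.081, 0.997, -0.0], [0.0, -0.0, -1.0]]
force: [-0.7, -0.2, 0.1]
opening: 0.008
```

>>> play_rows:
  fingers: [255, 255]
  linear:
    - [0, 0, 1.0]
    - [0, 0, 1.0]
  rot:
    - [0, 0, 0]
    - [0, 0, 0]

```text
time_s: 2.75
position: [0.4818, 0.3159, 0.0776]
tcp_rot: [[-0.997, 0.081, 0.0], [0.081, 0.997, 0.0], [-0.0, 0.0, -1.0]]
force: [-0.2, 0.0, 0.5]
opening: 0.006
```

```bash
python3 -c "
from h import *
a=capture('scene');b=capture('top')
cv2.imwrite('pics/s2.png',np.hstack([cv2.resize(a[110:190,360:460,::-1],(400,320),interpolation=2),cv2.resize(b[190:270,110:210,::-1],(400,320),interpolation=2)]))
go('A',-.016,.085)
x,y,w=CP['A'];p=bot.read_state()['position']
for n,o in(('scene',(360,110)),('top',(110,190))):print(((proj(n,p)-o)*4).round())"
```

```text
t 2.85 lin [ 0.6  0.9 -7.4] rot [0.01 0.01 0.05] force [-0.24  1.05  0.45] pos [0.4818 0.3159 0.0776]
[[179. 119.]]
[[148. 188.]]
```

View pics/s2.png

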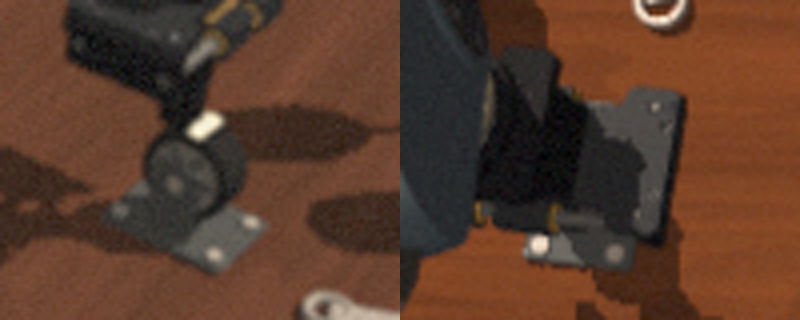

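Finger tip (crop 180,118) sits at the wheel's rear top, and the clip (205,125) is still up. There is no clear contact yet, so I go on down.

>>> play_rows:
  fingers: [255, 255]
  linear:
    - [0, 0, 1.0]
    - [0, 0, 1.0]
  rot:
    - [0, 0, 0]
    - [0, 0, 0]

```text
time_s: 3.05
position: [0.4818, 0.3159, 0.0767]
tcp_rot: [[-0.997, 0.081, 0.0], [0.081, 0.997, 0.0], [-0.0, 0.0, -1.0]]
force: [-0.3, -0.5, 4.0]
opening: 0.007
```

>>> play_rows:
  fingers: [255, 255]
  linear:
    - [0, 0, 0]
    - [0, 0, 0]
  rot:
    - [0, 0, 0]
    - [0, 0, 0]

```text
time_s: 3.25
position: [0.4818, 0.3159, 0.0768]
tcp_rot: [[-0.997, 0.081, 0.0], [0.081, 0.997, 0.0], [-0.0, 0.0, -1.0]]
force: [-0.3, 0.2, 2.2]
opening: 0.003
```

>>> play_rows:
  fingers: [255, 255, 255, 255, 255, 255, 255, 255, 255, 255, 255, 255, 255]
  linear:
    - [-3, 0, 0.3]
    - [-6, 0, 0.5]
    - [-9, 0, 0.5]
    - [-12, 0, 0.5]
    - [-15, 0, 0.5]
    - [-18, 0, 0.5]
    - [-21, 0, 0.5]
    - [-24, 0, 0.5]
    - [-27, 0, 0.7]
    - [-30, 0, 1.0]
    - [-33, 0, 1.3]
    - [-36, 0, 1.5]
    - [-38, 0, 2]
  rot:
    - [0, 0, 0]
    - [0, 0, 0]
    - [0, 0, 0]
    - [0, 0, 0]
    - [0, 0, 0]
    - [0, 0, 0]
    - [0, 0, 0]
    - [0, 0, 0]
    - [0, 0, 0]
    - [0, 0, 0]
    - [0, 0, 0]
    - [0, 0, 0]
    - [0, 0, 0]

```text
time_s: 4.55
position: [0.5202, 0.3129, 0.0743]
tcp_rot: [[-0.997, 0.081, 0.001], [0.081, 0.997, 0.0], [-0.001, 0.0, -1.0]]
force: [0.2, -0.2, 1.8]
opening: 0.003
```

```bash
python3 -c "
from h import *
a=capture('scene');b=capture('top')
cv2.imwrite('pics/s3.png',np.hstack([cv2.resize(a[110:190,360:460,::-1],(400,320),interpolation=2),cv2.resize(b[190:270,110:210,::-1],(400,320),interpolation=2)]))
go('B',-.016,.14)"
```

```text
t 4.65 lin [   3.  -396.7  -66. ] rot [ 0.02  0.04 12.89] force [1.1  1.11 1.46] pos [0.5202 0.3129 0.0741]
```

View pics/s3.png

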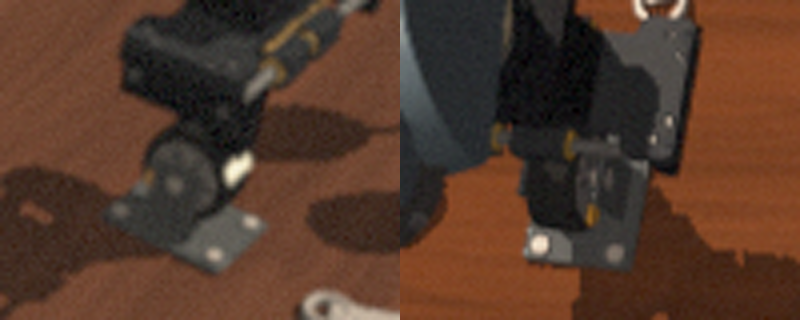

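>>> play_rows:
  fingers: [255, 255, 255, 255, 255, 255, 255, 255, 255, 255, 255, 255, 255, 255, 255]
  linear:
    - [0, 0, -15]
    - [0, 0, -40]
    - [0, -20, -66]
    - [0, -60, -66]
    - [0, -100, -66]
    - [0, -145, -66]
    - [0, -190, -66]
    - [0, -235, -66]
    - [2, -280, -66]
    - [3, -325, -66]
    - [3, -365, -66]
    - [3, -388, -66]
    - [3, -397, -66]
    - [3, -397, -66]
    - [3, -397, -66]
  rot:
    - [0, 0, 0]
    - [0, 0, 0]
    - [0, 0, 0]
    - [0, 0, 3]
    - [0, 0, 6]
    - [0, 0, 9]
    - [0, 0, 12]
    - [0, 0, 13]
    - [0, 0, 13]
    - [0, 0, 13]
    - [0, 0, 13]
    - [0, 0, 13]
    - [0, 0, 13]
    - [0, 0, 13]
    - [0, 0, 13]

```text
time_s: 6.15
position: [0.4842, -0.0816, 0.1408]
tcp_rot: [[-0.953, 0.303, -0.0], [0.303, 0.953, 0.001], [0.0, 0.0, -1.0]]
force: [0.1, -0.4, -0.1]
opening: 0.002
```

```bash
python3 -c "
from h import *
a=capture('scene');b=capture('top')
cv2.imwrite('pics/s4.png',np.hstack([cv2.resize(a[110:190,360:460,::-1],(400,320),interpolation=2),cv2.resize(b[190:270,110:210,::-1],(400,320),interpolation=2)]))
go('B',-.016,.095)"
```

```text
t 6.25 lin [-1.1 -0.8 45.6] rot [ 0.02 -0.03  0.  ] force [-0.19 -0.12 -0.13] pos [ 0.4842 -0.0812  0.1406]
```

View pics/s4.png

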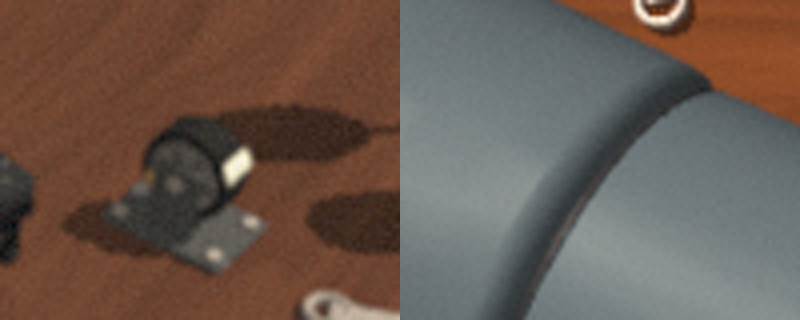

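Caster A's clip is still on the side (crop 240,163). I wait past the 3 s and measure the turn, moving back toward A meanwhile without hiding it.

>>> play_rows:
  fingers: [0, 0, 0, 0, 0, 0, 0, 0, 0, 0, 0, 0, 0, 0, 0, 0, 0, 0, 0, 0]
  linear:
    - [0, 0, -10]
    - [0, 0, -20]
    - [0, 0, -30]
    - [0, 0, -30]
    - [0, 0, -30]
    - [0, 0, -30]
    - [0, 0, -30]
    - [0, 0, -30]
    - [0, 0, -30]
    - [0, 0, -30]
    - [0, 0, -30]
    - [0, 0, -30]
    - [0, 0, -30]
    - [0, 0, -30]
    - [0, 0, -30]
    - [0, 0, -30]
    - [0, 0, -30]
    - [0, 0, -30]
    - [0, 0, -30]
    - [0, 0, -30]
  rot:
    - [0, 0, 0]
    - [0, 0, 0]
    - [0, 0, 0]
    - [0, 0, 0]
    - [0, 0, 0]
    - [0, 0, 0]
    - [0, 0, 0]
    - [0, 0, 0]
    - [0, 0, 0]
    - [0, 0, 0]
    - [0, 0, 0]
    - [0, 0, 0]
    - [0, 0, 0]
    - [0, 0, 0]
    - [0, 0, 0]
    - [0, 0, 0]
    - [0, 0, 0]
    - [0, 0, 0]
    - [0, 0, 0]
    - [0, 0, 0]

```text
time_s: 8.25
position: [0.4844, -0.0826, 0.1706]
tcp_rot: [[-0.953, 0.303, 0.0], [0.303, 0.953, -0.0], [-0.0, -0.0, -1.0]]
force: [0.0, -0.3, 0.0]
opening: 0.999
```

```bash
python3 -c "
from h import *
a=capture('scene')
cv2.imwrite('pics/s5.png',cv2.resize(a[110:190,360:460,::-1],(800,640)[:2],interpolation=2)[:600])
x,y,w=CP['A']
for h in(.0775,.080):
  for th in (0,.5,.7,.8,.9,1.0,1.1,1.2):
    e=np.array([np.cos(w),np.sin(w),0]);P=np.array([x,y,h-.032])+.032*(np.sin(th)*e+np.cos(th)*np.array([0,0,1]))
    print(h,th,((proj('scene',P)[0]-(360,110))*8).round())
go('A',0,.15)"
```

```text
0.0775 0 [402. 255.]
0.0775 0.5 [442. 284.]
0.0775 0.7 [455. 301.]
0.0775 0.8 [460. 309.]
0.0775 0.9 [465. 318.]
0.0775 1.0 [469. 328.]
0.0775 1.1 [471. 337.]
0.0775 1.2 [473. 346.]
0.08 0 [403. 248.]
0.08 0.5 [444. 278.]
0.08 0.7 [456. 294.]
0.08 0.8 [462. 303.]
0.08 0.9 [466. 312.]
0.08 1.0 [470. 321.]
0.08 1.1 [473. 330.]
0.08 1.2 [475. 340.]
t 8.3 lin [108.5 383.3  20.6] rot [ -0.    -0.   -12.95] force [-1.05  0.09  0.78] pos [ 0.4844 -0.0827  0.1706]
```

View pics/s5.png

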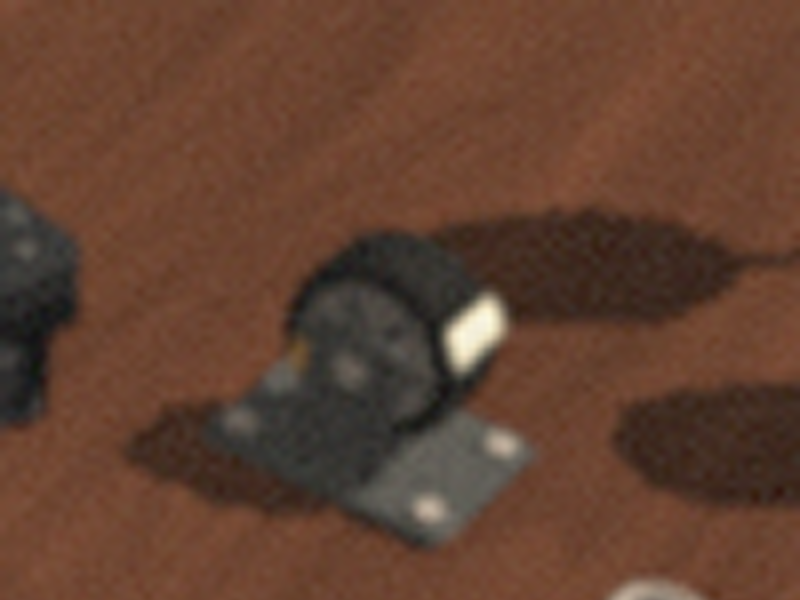

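The clip centre at (475,331) matches a turn of about 1.05 rad, unchanged 3.6 s after letting go, so A is the binding caster. Its plate has not moved. Next I grasp it.

>>> play_rows:
  fingers: [0, 0, 0, 0, 0, 0, 0, 0, 0, 0, 0, 0, 0]
  linear:
    - [5, 18, 0]
    - [14, 50, 0]
    - [26, 92, 0]
    - [38, 134, 0]
    - [50, 176, 0]
    - [62, 218, 0]
    - [74, 260, 5]
    - [86, 302, 10]
    - [97, 342, 15]
    - [105, 370, 20]
    - [108.5, 383, 20]
    - [108.5, 383, 20]
    - [108.5, 383, 20]
  rot:
    - [0, 0, -1]
    - [0, 0, -3]
    - [0, 0, -5]
    - [0, 0, -7]
    - [0, 0, -9]
    - [0, 0, -11]
    - [0, 0, -13]
    - [0, 0, -13]
    - [0, 0, -13]
    - [0, 0, -13]
    - [0, 0, -13]
    - [0, 0, -13]
    - [0, 0, -13]

```text
time_s: 9.6
position: [0.497, 0.3142, 0.1506]
tcp_rot: [[-0.997, 0.081, -0.001], [0.081, 0.997, -0.001], [0.0, -0.001, -1.0]]
force: [-0.4, 0.1, -0.2]
opening: 1.0
```

```bash
python3 -c "
from h import *
go('A',0,.033)
a=capture('scene')
cv2.imwrite('pics/s6.png',cv2.resize(a[70:190,340:490,::-1],(750,600),interpolation=2))
go('A',0,.033)"
```

```text
t 9.6 lin [-1.000e-01  1.400e+00  1.176e+02] rot [-0.06 -0.03  0.05] force [-0.43  0.1  -0.25] pos [0.497  0.3142 0.1506]
t 9.65 lin [  0.    1.8 117.7] rot [-0.05 -0.02 -0.  ] force [-0.46 -0.64 -0.26] pos [0.4971 0.3138 0.1507]
```

View pics/s6.png

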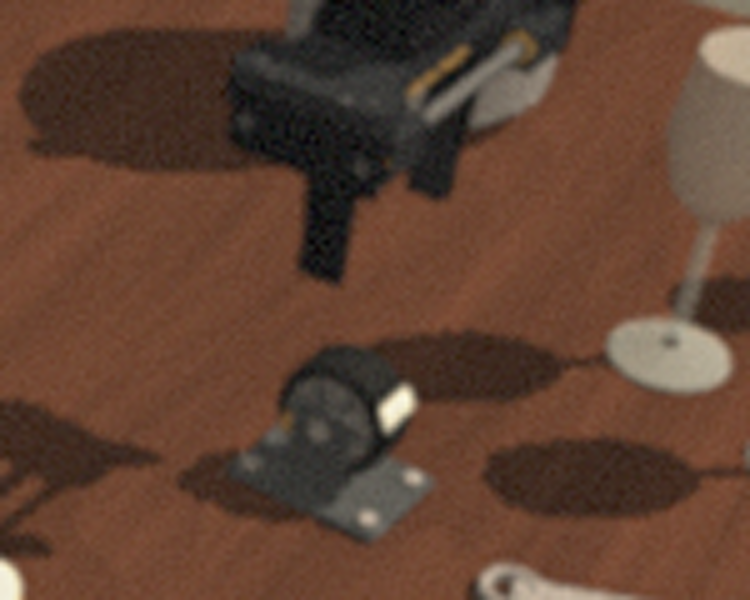

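>>> play_rows:
  fingers: [0, 0, 0, 0, 0, 0, 0, 0, 0]
  linear:
    - [0, 1, 8]
    - [0, 1, 28]
    - [0, 1, 50]
    - [0, 1, 70]
    - [0, 1, 88]
    - [0, 1, 102]
    - [0, 1, 112]
    - [0, 1, 117]
    - [0, 1, 117]
  rot:
    - [0, 0, 0]
    - [0, 0, 0]
    - [0, 0, 0]
    - [0, 0, 0]
    - [0, 0, 0]
    - [0, 0, 0]
    - [0, 0, 0]
    - [0, 0, 0]
    - [0, 0, 0]

```text
time_s: 10.55
position: [0.4971, 0.3159, 0.0331]
tcp_rot: [[-0.997, 0.082, -0.001], [0.082, 0.997, -0.0], [0.001, -0.0, -1.0]]
force: [0.1, -0.4, 0.5]
opening: 0.998
```

>>> play_rows:
  fingers: [60, 90, 120, 255, 255, 255, 255, 255, 255, 255]
  linear:
    - [0, 0, 0]
    - [0, 0, 0]
    - [0, 0, 0]
    - [0, 0, 0]
    - [0, 0, 0]
    - [0, 0, 0]
    - [0, 0, 0]
    - [0, 0, 0]
    - [0, 0, 0]
    - [0, 0, 0]
  rot:
    - [0, 0, 0]
    - [0, 0, 0]
    - [0, 0, 0]
    - [0, 0, 0]
    - [0, 0, 0]
    - [0, 0, 0]
    - [0, 0, 0]
    - [0, 0, 0]
    - [0, 0, 0]
    - [0, 0, 0]

```text
time_s: 11.55
position: [0.4976, 0.3168, 0.0338]
tcp_rot: [[-0.997, 0.081, 0.001], [0.081, 0.997, 0.001], [-0.001, 0.001, -1.0]]
force: [0.2, 4.6, 0.7]
opening: 0.529
```

```bash
python3 -c "
from h import *
a=capture('scene')
cv2.imwrite('pics/s7.png',cv2.resize(a[70:190,340:490,::-1],(750,600),interpolation=2))
go('A',0,.033)"
```

```text
t 11.6 lin [ 0.3 -1.3  0.8] rot [0.06 0.05 0.05] force [-0.17  4.74  1.69] pos [0.4976 0.3168 0.0338]
```

View pics/s7.png

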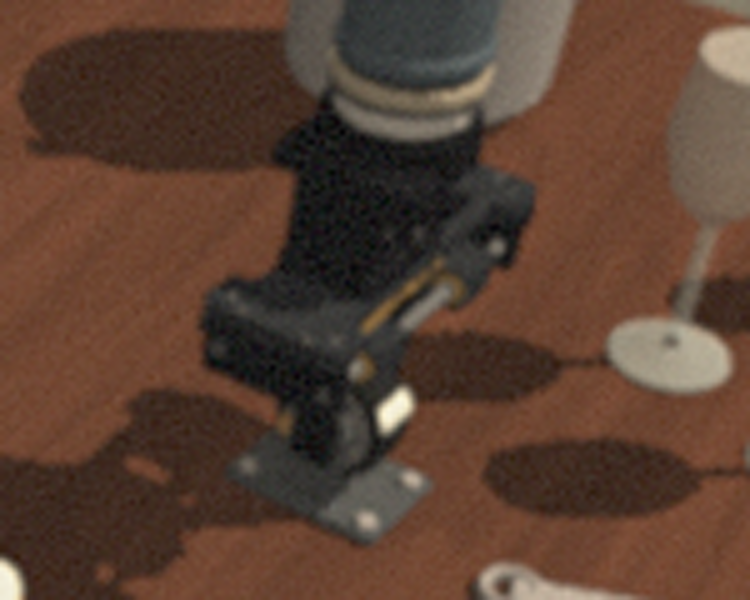

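Gripped at 46 mm, clip still turned. I lift it and carry it to the tray.

>>> play_rows:
  fingers: [255, 255, 255, 255, 255, 255]
  linear:
    - [0, 0, -4]
    - [0, 0, -14]
    - [0, 0, -30]
    - [0, 0, -50]
    - [0, 0, -65]
    - [0, 0, -65]
  rot:
    - [0, 0, 0]
    - [0, 0, 0]
    - [0, 0, 0]
    - [0, 0, 0]
    - [0, 0, 0]
    - [0, 0, 0]

```text
time_s: 12.2
position: [0.498, 0.3158, 0.1002]
tcp_rot: [[-0.997, 0.081, 0.003], [0.081, 0.997, 0.0], [-0.002, 0.0, -1.0]]
force: [0.8, 0.1, -7.2]
opening: 0.524
```

```bash
python3 -c "
from h import *
go('T',0,.095)"
```

```text
t 12.2 lin [-118.9 -215.7    5.5] rot [  0.     0.14 -11.58] force [ 0.79  0.11 -7.19] pos [0.498  0.3158 0.1002]
```

>>> play_rows:
  fingers: [255, 255, 255, 255, 255, 255, 255, 255, 255, 255, 255, 255, 255]
  linear:
    - [-5, -9, 0]
    - [-16, -29, 0]
    - [-31, -56, 0]
    - [-47, -85, 0]
    - [-63, -114, 0]
    - [-79, -143, 0]
    - [-94, -170, 0]
    - [-107, -194, 2]
    - [-115, -209, 4]
    - [-119, -216, 5]
    - [-119, -216, 5]
    - [-119, -216, 5]
    - [-119, -216, 5]
  rot:
    - [0, 0, -1]
    - [0, 0, -2]
    - [0, 0, -4]
    - [0, 0, -6]
    - [0, 0, -8]
    - [0, 0, -10]
    - [0, 0, -11.5]
    - [0, 0, -11.5]
    - [0, 0, -11.5]
    - [0, 0, -11.5]
    - [0, 0, -11.5]
    - [0, 0, -11.5]
    - [0, 0, -11.5]

```text
time_s: 13.5
position: [0.5973, 0.0926, 0.0934]
tcp_rot: [[-0.993, -0.121, -0.001], [-0.121, 0.993, 0.0], [0.001, 0.001, -1.0]]
force: [0.9, 0.0, -7.1]
opening: 0.525
```

```bash
python3 -c "
from h import *
a=capture('scene')
cv2.imwrite('pics/s8.png',cv2.resize(a[130:280,320:500,::-1],(720,600),interpolation=2))
go('T',0,.038)"
```

```text
t 13.55 lin [-1.3 -1.6 55.5] rot [ 0.02 -0.04  0.01] force [ 0.99  0.1  -7.32] pos [0.5975 0.0926 0.0935]
```

View pics/s8.png

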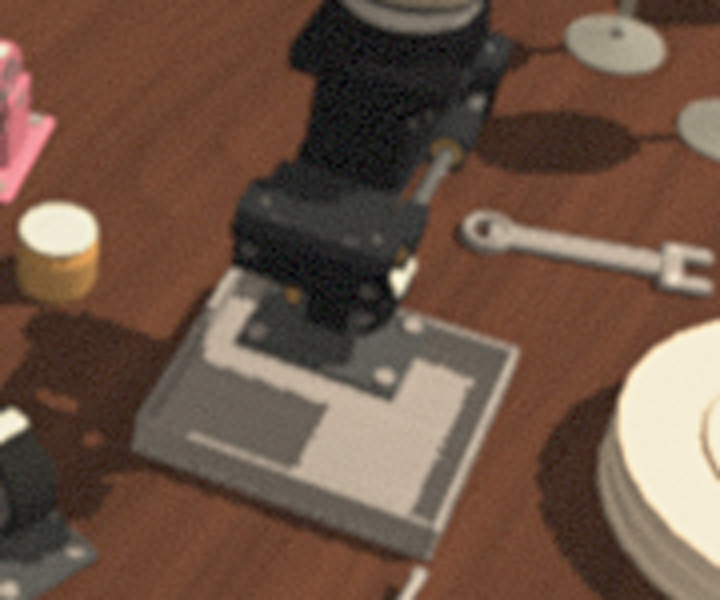

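>>> play_rows:
  fingers: [255, 255, 255, 255, 255, 255, 255, 255]
  linear:
    - [-1, -1.5, 5]
    - [-1, -1.5, 15]
    - [-1, -1.5, 27]
    - [-1, -1.5, 38]
    - [-1, -1.5, 46]
    - [-1, -1.5, 51]
    - [-1, -1.5, 53]
    - [-1, -1.5, 53]
  rot:
    - [0, 0, 0]
    - [0, 0, 0]
    - [0, 0, 0]
    - [0, 0, 0]
    - [0, 0, 0]
    - [0, 0, 0]
    - [0, 0, 0]
    - [0, 0, 0]

```text
time_s: 14.35
position: [0.5995, 0.0898, 0.0402]
tcp_rot: [[-0.993, -0.119, -0.0], [-0.119, 0.993, 0.0], [0.0, 0.0, -1.0]]
force: [0.3, 0.6, -7.6]
opening: 0.53
```

>>> play_rows:
  fingers: [255, 255]
  linear:
    - [0, 0, 1]
    - [0, 0, 1]
  rot:
    - [0, 0, 0]
    - [0, 0, 0]

```text
time_s: 14.55
position: [0.5998, 0.0899, 0.0399]
tcp_rot: [[-0.993, -0.119, 0.001], [-0.119, 0.993, -0.0], [-0.001, -0.0, -1.0]]
force: [0.1, 0.8, -7.1]
opening: 0.528
```

>>> play_rows:
  fingers: [255, 255]
  linear:
    - [0, 0, 1]
    - [0, 0, 1]
  rot:
    - [0, 0, 0]
    - [0, 0, 0]

```text
time_s: 14.75
position: [0.5996, 0.0899, 0.0387]
tcp_rot: [[-0.993, -0.119, 0.0], [-0.119, 0.993, -0.0], [-0.0, -0.0, -1.0]]
force: [-0.6, 0.4, -6.4]
opening: 0.525
```

>>> play_rows:
  fingers: [255, 255]
  linear:
    - [0, 0, 1]
    - [0, 0, 1]
  rot:
    - [0, 0, 0]
    - [0, 0, 0]

```text
time_s: 14.95
position: [0.5997, 0.0899, 0.0378]
tcp_rot: [[-0.993, -0.119, 0.001], [-0.119, 0.993, -0.0], [-0.001, -0.0, -1.0]]
force: [0.0, -0.8, -5.2]
opening: 0.524
```

>>> play_rows:
  fingers: [255, 255]
  linear:
    - [0, 0, 0.7]
    - [0, 0, 0.7]
  rot:
    - [0, 0, 0]
    - [0, 0, 0]

```text
time_s: 15.15
position: [0.5997, 0.0899, 0.0378]
tcp_rot: [[-0.993, -0.119, 0.001], [-0.119, 0.993, -0.0], [-0.001, -0.0, -1.0]]
force: [-2.2, 0.3, 1.2]
opening: 0.527
```

Touched down: the force went from -7 N to about +1 N. I release and rise.

>>> play_rows:
  fingers: [100, 80, 60, 40, 20, 0, 0, 0, 0, 0, 0, 0, 0, 0, 0, 0, 0]
  linear:
    - [0, 0, 0]
    - [0, 0, 0]
    - [0, 0, 0]
    - [0, 0, 0]
    - [0, 0, 0]
    - [0, 0, 0]
    - [0, 0, 0]
    - [0, 0, 0]
    - [0, 0, -8]
    - [0, 0, -25]
    - [0, 0, -50]
    - [0, 0, -80]
    - [20, 0, -115]
    - [50, 0, -145]
    - [85, 0, -160]
    - [100, 0, -160]
    - [100, 0, -160]
  rot:
    - [0, 0, 0]
    - [0, 0, 0]
    - [0, 0, 0]
    - [0, 0, 0]
    - [0, 0, 0]
    - [0, 0, 0]
    - [0, 0, 0]
    - [0, 0, 0]
    - [0, 0, 0]
    - [0, 0, 0]
    - [0, 0, 0]
    - [0, 0, 0]
    - [0, 0, 0]
    - [0, 0, 0]
    - [0, 0, 0]
    - [0, 0, 0]
    - [0, 0, 0]

```text
time_s: 16.85
position: [0.4978, 0.0781, 0.1981]
tcp_rot: [[-0.993, -0.119, -0.001], [-0.119, 0.993, 0.0], [0.001, 0.0, -1.0]]
force: [0.9, 0.5, 0.9]
opening: 1.001
```

```bash
python3 -c "
from h import *
a=capture('scene')
cv2.imwrite('pics/s9.png',a[:,:,::-1])
cv2.imwrite('pics/s9c.png',cv2.resize(a[130:280,320:500,::-1],(720,600),interpolation=2))
x,y,w=CP['T']
e=np.array([np.cos(w),np.sin(w),0])
for th in(0,.6,.8,1,1.1,1.2):print(th,((proj('scene',np.array([x,y,.05])+.032*(np.sin(th)*e+np.cos(th)*np.array([0,0,1])))[0]-(320,130))*4).round())
for l in((45,32),(45,-32),(-45,-32),(-45,32)):print(((proj('scene',np.r_[np.array([x,y])+R(w)@np.array(l)/1e3,.011])[0]-(320,130))*4).round())
print(bot.read_state()['time_s'],bot.read_state()['force'])"
```

```text
0 [343. 309.]
0.6 [374. 328.]
0.8 [381. 337.]
1 [387. 346.]
1.1 [389. 351.]
1.2 [390. 355.]
[419. 393.]
[381. 468.]
[227. 411.]
[270. 340.]
16.9 [ 0.05439461  0.38935231 -0.76058726]
```

View pics/s9c.png

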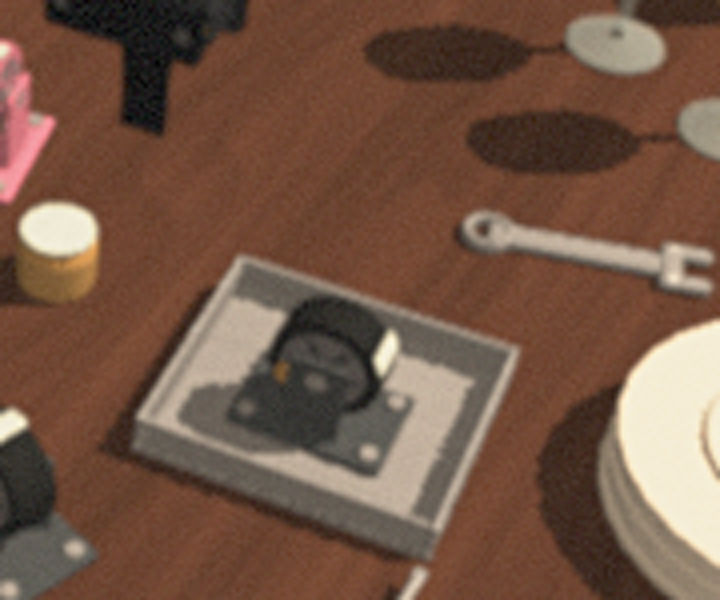

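View pics/s9.png

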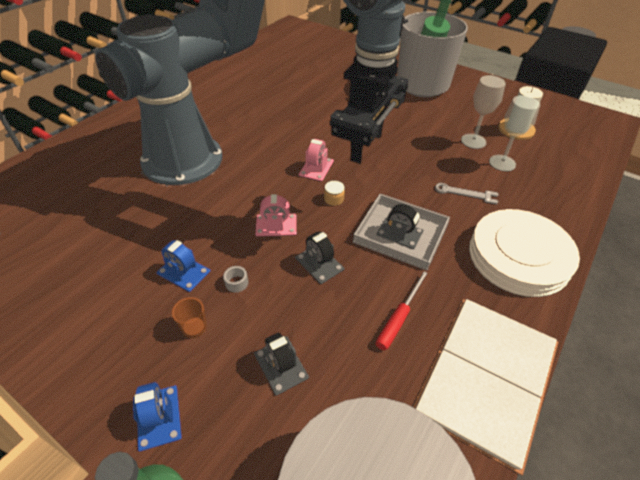

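The caster stands flat and centred in the tray. Its plate corners at (412,400), (378,472) and (228,415) are within about 2 px (full image) of the predicted ones, and the clip at (385,351) puts the turn at about 1 rad. Everything else stands where it was.

```bash
python3 -c "
from rig import bot
print(bot.hand_in())"
```

```text
the job is handed in; nothing more can be done
None
```

The binding caster is the one that stood at about (0.497, 0.316), beside the spanner. It now stands in the steel tray with its wheel still turned, and the job is handed in at about 17 s of the 64 s allowed.

- **Finding it:** I stroked that wheel about 1.05 rad with the shut fingertips. The force readings I took stayed at or below about 4 N, against about 11 N at the spring's stop. More than 3 s after I let go, the wheel had not moved, so it is the one that drags. I did not stroke the other two because the first wheel already showed the fault.
- **Placing it:** I gripped it by the cheeks (46 mm), carried it over and lowered it until it touched down, then released it and moved the arm clear.
- **Last checks:** In the final picture its plate corners lie within a few mm of the tray-centred prediction. The clip puts the wheel at about 1 rad, and the other casters and bystanders appear where they were. No check failed. Its wheel top was about 2–3 mm lower than the pictures first gave (0.077 m against 0.080 m); I found that by lowering the finger in 1 mm steps.

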